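Carry the pivoted column gauge to the test cradle in balance

ROBOT

A 6-joint arm with a two-finger parallel gripper is mounted at the origin on the work surface. World frame = base frame: x ahead of the robot, y to its left, z up, the work surface at z = 0. Lengths are in mm, angles in rad, forces in N, time in s.
With the tool pointing down it reaches from about 350 to 875 mm from the base axis. Payload 4.2 kg.
Tool frame: the origin (TCP) lies midway between the tips of the shut fingers; the grasp point (between the pads) lies 19 mm behind it; x points along the fingers, y is the direction in which the jaws open and shut, and the axes are right-handed (so a half turn about x gives the same grasp; the last joint's range is limited). The gripper opens to 85 mm and grips with 20 to 120 N. Pads are 22 mm wide; open, the fingers measure 114 mm over their backs; the gripper's body (76 mm by 85 mm) begins 54 mm behind the grasp point. The pads swing forward as they close: fully open they stand 13 mm farther back than shut.
Start: joints at [1.536, 0.385, 0.008, 0, -1.194, -0.259], TCP at [180.962, 598.207, 231.312] pointing down, gripper open.
Joint ranges: [-3.14, 3.14], [-1.21, 2.06], [-1.07, 1.41], [-3.16, 2.05], [-2.99, -0.16], [-3.1, 3.1]. Speed limits (rad/s): [2.79, 2.79, 3.14, 3.14, 3.14, 3.14].

INTERFACE

Orientations are given as a unit quaternion [x, y, z, w].
In Python, from bench import readout, imaging, arm gives the robot as it stands.
- The arm moves only by the tool arm_command, never from a script. Its argument "increments" is a list of rows, each a list of 3 entries, a list of its own where there are three numbers: the turn, a rotation vector about the world's x, y, z in degrees, then the shift along the world's x, y, z in mm, then the closure, from 0 (fully open) to 1 (shut). In form: [[[ax, ay, az], [tx, ty, tz], fingers], ...]. A call has exactly 5 rows; each row is the pose to reach, as a shift and turn from the pose measured when the call began; what a row does not reach only later rows make up. A row lasts 1/10 s, in which the tool goes at most 50 mm and 8.59 degrees, less where a joint would pass 70% of its speed; a pose out of reach is approached as far as the arm can. A call with a gripper value outside its range is refused whole. The fingers move at their own pace and stop on an object; the grip force is fixed at half the most. Time passes only in rows, so rows that repeat a pose let the fingers close, or fill a call up. It gives the time, the measured TCP pose, the force and the opening at its end, in the units of the state.
- readout.read_state(): the state, without advancing time (a new reading comes with each control period).
- imaging.get_image(name): name is "side" or "top"; returns (picture, depth): 420x560x3 uint8, blue, green, red; 420x560 float32, mm along the optical axis (not along the pixel's ray), 0 where there is no reading.
- imaging.camera_info(name): a dict with "vfov" (degrees; the focal length in pixels is half the picture's height over the tangent of half this angle, whatever the lens; pixels are square), "cx", "cy" (the principal point, pixels), "eye" and "rotation" of the camera in the world. Camera axes: x right, y down, z forward; pixel columns grow to the right and rows downward; lengths in mm; the calibration is good to about 2 mm. A picture is of the moment at which its call begins. camera_info takes no time and is no camera call.
- arm.job_done(): hands the job in, once; it reports no verdict.
The state is a dict: "clock": time; "joints": joint angles; "joint_vel": joint speeds; "joint_efforts": joint torques, N m; "position": TCP position; "ee_rot": TCP orientation; "contact_force": force on the tool from outside, world axes, zero at the start; "wrist_torque": the same for the moment, N m; "gripper_width": finger opening in mm.
Only numpy, scipy, OpenCV 4.12 (cv2) and the standard library are available. Lean on these libraries where they do the work, as an engineer would, in place of code of your own. Each camera call takes 0.05 s, during which the arm holds its last target. There are 200 camera calls.

TASK

Lift the gauge carrier by its rubber grip out of its home cradle and keep the freely pivoted, top-heavy gauge column balanced upright in the air, well clear of both cradles, for six seconds or more without a break. Then set the carrier down gently, square and central, in the empty test cradle with the gauge's tail weight in the slot, so that the gauge stands upright, and let go. Never let the gauge tip towards its stops, never touch the gauge with the fingers, and leave the other things on the bench alone.

Things in the scene. Friction and masses are not known exactly. Their poses are not given: they have to be found in the camera images.
- carrier: Loose gauge carrier, 0.52 kg + gauge (masses vary by a tenth). Aluminium frame 285 x 150 (x -130 to +155, y +-75), 10 high; origin under the grip at the underside, z up. Cream box, top z 65, at x -125 to -55. At x 110 two cheeks (x 76 and 144, tops z 115) bear the gauge's pivot at z 100; a window in the frame lets the gauge's tail hang to 35 below the underside. Starts in the home cradle.
- carrier_grip (a point): Point to pinch, on the carrier's origin axis 90 above the underside: an upright black rubber block 40 (carrier x) x 30 (carrier y) mm, from z 65 to 120 above the underside. Pinch it along y from above, 70 N. The centre of mass of carrier and gauge lies within 25 mm of its axis.
- gauge: Column gauge, 0.33 kg (+-8 %), origin on its pivot at carrier (110, 0, 100). Turns freely about the carrier's x axis only, stops at +-0.35 rad from the carrier; z up the column, x along the carrier's x. Inertia about the pivot 0.0059 kg m2; gravity tips it with 0.10 Nm per rad of lean from vertical; a weak spring, 0.075 Nm/rad, pulls it to the carrier's z axis; pivot damping 0.005 Nm s/rad.
- gauge_top (a point): Centre of the round dial head (80 diameter, 32 thick), 150 above the pivot on the 14 mm square column. On a level, still carrier the gauge falls over, time constant about 0.6 s. To right it, roll the carrier about its x axis against the lean, by well over 0.4 times the lean; the spring does the rest. Moving the pivot sideways (carrier y) at 1 m/s2 turns it about 1.7 rad/s2 the other way.
- gauge_tail (a point): Centre of the tail weight, a steel cylinder of 30 diameter and 40 length along x, 120 below the pivot.
- cradle_home: Fixed grey cradle with the carrier's plan (x -130 to +155, y +-75), flat top 60 high, origin on the table. The carrier stands squarely on it at the start (same axes, within 5 mm and 0.02 rad), the gauge's tail in its slot.
- cradle_test: The empty cradle, same shape and size, on the other side of the table; origin on the table, below where the carrier's origin belongs; the carrier's x axis must point as this cradle's x does.
- cradle_test_seat (a point): Centre of the seat on the test cradle's flat top, 60 above its origin: the carrier's origin belongs here.
- cradle_test_slot (a point): Middle of the test cradle's tail slot at the level of its top, 110 along x from the seat. Black jaws, x 60 to 155: 32 mm between them up to 30 above the table, then flaring steeply to about 68 wide at the top (60). The slot keeps a parked gauge upright within 0.06 rad. The home cradle has the same slot.
- weights: Stepped brass weight, 60 diameter, 48 high, origin at the underside, stands between the cradles. A bystander: leave it where it is.
- wrench: Steel wrench 140 long lying between the cradles, origin underneath its middle. A bystander: leave it where it is.
- adapter: Small brass adapter, 32 diameter, 42 high, origin at the underside. A bystander: leave it where it is.
- transmitter: Steel pressure transmitter, 40 diameter, 90 high, standing, origin at the underside. A bystander: leave it where it is.
- oil: White closed bottle, 52 diameter, 110 high, origin at the underside. A bystander: leave it where it is.
- parts_bin: Blue open bin 130 x 170 x 65 high, origin at the underside. A bystander: leave it where it is.
- small_bin: Yellow open bin 100 x 140 x 50 high, origin at the underside. A bystander: leave it where it is.

How it is judged (in metres and radians):
On the way:
1. the carrier is in the air, its underside at least 40 mm above the cradles' tops, with the gauge within 0.15 rad of the vertical, for 5 s without a break (height (world z) of carrier above 0.1 m and angle between gauge's own z axis and vertical below 0.15 rad), for 5 s.
At the end, for the whole second after the job is handed in: The carrier rests flat in the test cradle, its origin within 15 mm (horizontally) and 6 mm (height) of the seat, its x axis within 0.12 rad of the cradle's and pointing the same way; the gauge is upright within 0.15 rad; everything is released and at rest (horizontal distance between carrier and cradle_test_seat below 0.015 m and height (world z) of carrier below 0.066 m and angle between carrier's own z axis and vertical below 0.05 rad and angle between the x axis of carrier and the x axis of cradle_test, either way round below 0.12 rad and x of gauge in the frame of cradle_test above 0.08 m and angle between gauge's own z axis and vertical below 0.15 rad and linear speed of carrier below 0.03 m/s and angular speed of gauge below 0.15 rad/s); the robot touches nothing.
It fails at once if the gauge tips more than 0.30 rad from the vertical (angle between gauge's own z axis and vertical above 0.3 rad).
It fails at once if the fingers touch the gauge (contact force between the fingers and gauge above 0.5 N).
It fails at once if the carrier is slammed on the test cradle (over 60 N) (contact force between carrier and cradle_test above 60 N).
It fails at once if another thing on the bench is moved by more than 25 mm (distance of any of weights, wrench, adapter, transmitter, oil, parts_bin, small_bin from where it was at the start of the episode above 0.025 m).
It also fails if it takes over 64 s, if anything falls off the work surface, if the arm or the gripper's body presses on something with over 40 N, if the wrist force passes 120 N, or if a joint passes its speed limit or range.

## Working session

There is one attempt and no reset: what is moved stays moved. The work goes in short steps, Python scripts to look and compute and a tool call to move; the robot and the scene stay as the last step left them, time stands still between calls to the robot, and variables do not carry over. Pictures are saved under pics/ and viewed, about 8 in all and at most 12, crops included, and the job is handed in when it is done.

Besides the shell and the picture viewer there is one more tool, called after "Call:" as name(argument=value, ...) on one line, values as JSON. arm_command: Moves the arm, as the interface text tells. Its arguments: {"type":"object","properties":{"increments":{"type":"array","items":{"type":"array"}}},"required":["increments"]}

```bash
ls; mkdir -p pics; cat > h.py <<'E'
import numpy as np, cv2
from bench import readout, imaging, arm
def cam(n):
    i=imaging.camera_info(n); f=210/np.tan(np.radians(i["vfov"])/2)
    return i,f,np.array(i["eye"],float),np.array(i["rotation"],float)
def pts(n,d):
    i,f,e,R=cam(n); v,u=np.mgrid[0:420,0:560]
    c=np.stack([(u-i["cx"])/f*d,(v-i["cy"])/f*d,d],-1)
    return c@R.T+e
E
python3 - <<'E'
from h import *
for n in("top","side"):
    im,d=imaging.get_image(n); cv2.imwrite(f"pics/{n}0.png",im); np.save(f"{n}0.npy",d); print(imaging.camera_info(n))
print(readout.read_state())
E
```

```text
pics
{'vfov': 45.51351906941373, 'cx': 275.1348666200514, 'cy': 204.97744149094976, 'eye': array([ 527.69255494,  128.25657224, 1366.97025719]), 'rotation': array([-0.70245855,  0.71115837, -0.0234719 ,  0.01596331])}
{'vfov': 44.073240804754434, 'cx': 285.7687204910588, 'cy': 217.69179906827497, 'eye': array([ 547.67196827, -928.41722337, 1075.90733   ]), 'rotation': array([ 0.90385471, -0.01680875,  0.01856063, -0.42710612])}
{'clock': 0.1, 'joints': array([ 1.53558976e+00,  3.85509719e-01,  6.81671580e-03, -3.93046388e-04,
       -1.19401596e+00, -2.58590073e-01]), 'joint_vel': array([-0.00160143, -0.00140086,  0.00262716,  0.00035127, -0.00081012,
        0.00080806]), 'joint_efforts': array([ 5.71692590e-05, -3.93321240e+01,  1.88926703e+01,  4.19787213e+00,
       -2.63615526e-03,  2.71865858e-06]), 'position': array([180.84353794, 597.74733215, 230.34027774]), 'ee_rot': array([-0.6994303 ,  0.10423667,  0.69953628,  0.10286387]), 'contact_force': array([0.22256517, 0.48780557, 0.51858519]), 'wrist_torque': array([ 0.03028346, -0.00876393, -0.01005334]), 'gripper_width': 85.24427311773225}
```

```bash
sed -i 's/np.array(i\["rotation"\],float)/Rn.from_quat(i["rotation"]).as_matrix()/; 1a from scipy.spatial.transform import Rotation as Rn' h.py; sed -n 1,6p h.py
```

```text
import numpy as np, cv2
from scipy.spatial.transform import Rotation as Rn
from bench import readout, imaging, arm
def cam(n):
    i=imaging.camera_info(n); f=210/np.tan(np.radians(i["vfov"])/2)
    return i,f,np.array(i["eye"],float),Rn.from_quat(i["rotation"]).as_matrix()
```

View pics/top0.png

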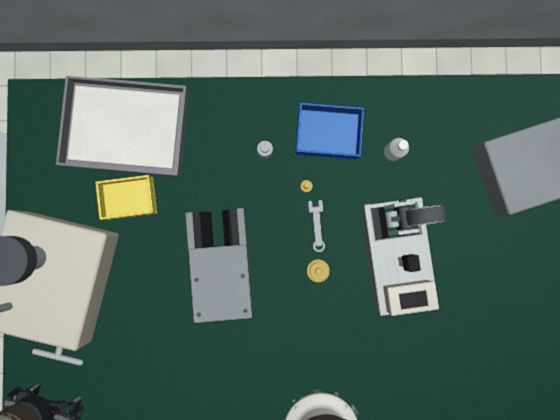

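View pics/side0.png

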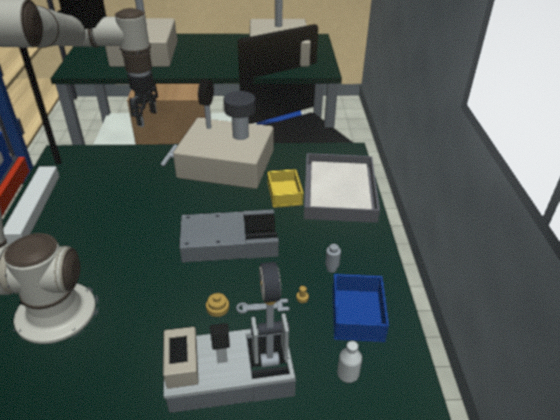

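Top view shows the test cradle at about (220,265) and the home cradle with carrier at (400,258). In the carrier, the grip is at (410,262) and the dial at (430,215). The side view shows the gauge disc axis along x, at (270,283).

```bash
cat >> h.py <<'E'
def rect(P,m):
    r=cv2.minAreaRect(P[m][:,:2].astype(np.float32)); return [np.round(x,1) for x in (r[0],r[1],r[2],m.sum())]
E
python3 - <<'E'
from h import *
for n in("top","side"):
    d=np.load(f"{n}0.npy"); P=pts(n,d); x,y,z=P[...,0],P[...,1],P[...,2]; ok=d>0
    print(n,"table z",np.median(z[ok&(abs(z)<15)]))
    T=ok&(x>150)&(x<680)&(y>100)&(y<480)
    m=T&(abs(z-60)<6)&(x>230); m=cv2.morphologyEx(m.astype(np.uint8),cv2.MORPH_OPEN,np.ones((3,3)))>0
    print("test",rect(P,m),np.median(z[m]))
    H=ok&(x>150)&(x<700)&(y>-330)&(y<-30)
    for nm,lo,hi in(("frame",64,76),("box",120,130),("grip",172,190),("cheeks",168,180),("hi",230,420)):
        m=H&(z>lo)&(z<hi)
        if m.sum()>5: print(nm,rect(P,m),np.round(np.median(P[m],0),1))
    if n=="top":
        im=cv2.imread("pics/top0.png")
        for nm,c in(("grip",(410,262)),("dial",(430,215)),("box",(413,298))): print(nm,P[c[1],c[0]].round())
        m=H&(z>225); print(np.c_[np.argwhere(m),P[m]].round()[::12])
E
```

```text
top table z -0.1073414190038875
test [array([448. , 262.8]), array([285. , 150.7]), np.float64(4.0), np.int64(5208)] 59.62742854348289
frame [array([ 466.7, -210.3]), array([287.1, 152.4]), np.float64(7.2), np.int64(2817)] [ 464.7 -193.    69.8]
box [array([ 464.3, -210.6]), array([271.7, 120.4]), np.float64(6.9), np.int64(1322)] [ 365.3 -221.3  124.8]
grip [array([ 517.7, -201.5]), array([170.3,  49.2]), np.float64(5.5), np.int64(376)] [ 467.9 -205.3  177.3]
cheeks [array([ 518. , -201.4]), array([171. ,  49.2]), np.float64(5.5), np.int64(418)] [ 530.5 -200.1  174.7]
hi [array([ 562.5, -201.1]), array([35.8, 78.1]), np.float64(5.3), np.int64(638)] [ 562.1 -190.6  343.3]
grip [ 455. -202.  180.]
dial [ 560. -199.  349.]
box [ 363. -222.  125.]
[[ 205.  435.  581. -213.  340.]
 [ 206.  429.  579. -199.  343.]
 [ 206.  441.  579. -224.  343.]
 [ 207.  426.  577. -191.  348.]
 [ 207.  438.  577. -218.  342.]
 [ 208.  419.  575. -178.  345.]
 [ 208.  431.  574. -201.  351.]
 [ 208.  443.  575. -231.  334.]
 [ 209.  419.  573. -179.  342.]
 [ 209.  431.  572. -200.  352.]
 [ 209.  443.  5
[... 1418 characters left out ...]
542. -175.  330.]]
side table z 1.4170779185828906
test [array([447.9, 264.5]), array([284.9, 163.2]), np.float64(4.1), np.int64(2749)] 60.892171143845644
frame [array([ 466.1, -209.2]), array([284.4, 156. ]), np.float64(7.2), np.int64(3225)] [ 465.7 -242.2   70.9]
box [array([ 461. , -204.9]), array([271.8, 123.4]), np.float64(10.5), np.int64(1507)] [ 366.2 -226.9  126.1]
grip [array([ 517.5, -202.9]), array([168.3,  52.5]), np.float64(6.2), np.int64(496)] [ 524.9 -206.   177.6]
cheeks [array([ 518.9, -203. ]), array([171.8,  52.8]), np.float64(6.2), np.int64(468)] [ 542.3 -204.8  174.4]
hi [array([ 562.7, -206.5]), array([35.1, 74.4]), np.float64(7.3), np.int64(823)] [ 562.5 -222.2  334. ]
```

```bash
cat >> h.py <<'E'
def goalR(yaw,roll=0,s=1):
    # carrier frame: yaw(deg) about z, then roll(rad) about own x ; tool x down, tool y = s*carrier y
    C=Rn.from_euler('z',yaw,degrees=True)*Rn.from_rotvec([roll,0,0])
    T=np.array([[0,0,-s*1.],[0,s*1.,0],[-1.,0,0]]).T
    T=np.c_[[0,0,-1],[0,s,0],np.cross([0,0,-1],[0,s,0])]
    return C*Rn.from_matrix(T)
E
python3 - <<'E'
from h import *
s=readout.read_state(); R=Rn.from_quat(s["ee_rot"]); print(R.as_matrix().round(3))
for sg in(1,-1): print(sg,(goalR(7.2,0,sg)*R.inv()).as_rotvec(degrees=True).round(2))
d=np.load("top0.npy"); P=pts("top",d); x,y,z=P[...,0],P[...,1],P[...,2]
m=(z>172)&(z<190)&(x<490)&(x>400)&(y<-150); print(rect(P,m),P[m].mean(0))
E
```

```text
[[-0.    -0.29  -0.957]
 [-0.002 -0.957  0.29 ]
 [-1.     0.002 -0.   ]]
1 [  -0.     -0.16 -155.96]
-1 [ 0.11 -0.   24.04]
[array([ 453.3, -211.5]), array([40.3, 31.4]), np.float64(6.0), np.int64(217)] [ 453.42084475 -210.80187103  179.04217279]
```

Call:
arm_command(increments=[[[0, 0, -7.8], [24, -40, 12], 0], [[0, 0, -15.6], [48, -80, 24], 0], [[0, 0, -23.4], [72, -120, 36], 0], [[0, 0, -31.2], [96, -160, 48], 0], [[0, 0, -39], [119, -198, 60], 0]])

```text
clock: 0.6
position: [300.3, 397.6, 290.5]
ee_rot: [-0.624, 0.334, 0.624, 0.332]
contact_force: [0.0, 0.7, -0.1]
gripper_width: 85.4
```

Call:
arm_command(increments=[[[0, 0, -7.8], [20, -44, 2], 0], [[0, 0, -15.6], [40, -88, 4], 0], [[0, 0, -23.4], [60, -132, 6], 0], [[0, 0, -31.2], [80, -176, 8], 0], [[0, 0, -39], [100, -220, 10], 0]])

```text
clock: 1.1
position: [400.3, 175.6, 300.5]
ee_rot: [-0.475, 0.524, 0.476, 0.522]
contact_force: [0.7, 0.6, 0.5]
gripper_width: 85.8
```

Call:
arm_command(increments=[[[0, 0, -7.8], [8, -46, 0], 0], [[0, 0, -15.6], [16, -92, 0], 0], [[0, 0, -23.4], [24, -138, 0], 0], [[0, 0, -31.2], [32, -184, 0], 0], [[0, 0, -39], [40, -228, 0], 0]])

```text
clock: 1.6
position: [440.0, -54.4, 300.4]
ee_rot: [-0.271, 0.653, 0.273, 0.652]
contact_force: [0.7, 0.4, -0.2]
gripper_width: 85.1
```

Call:
arm_command(increments=[[[0, 0, -7.8], [3, -40, 0], 0], [[0, 0, -15.6], [6, -80, 0], 0], [[0, 0, -23.4], [9, -120, 0], 0], [[0, 0, -31.2], [13, -159, 0], 0], [[0, 0, -39], [13, -159, 0], 0]])

```text
clock: 2.1
position: [452.6, -216.8, 299.3]
ee_rot: [-0.034, 0.707, 0.036, 0.705]
contact_force: [0.1, 1.2, -0.5]
gripper_width: 85.4
```

```bash
cat >> h.py <<'E'
def circ(P,n=None,yaw=7.2):
    """dial centre in frame rotated by -yaw: fit y,z circle R=40 ; P=Nx3 dial points"""
    from scipy.optimize import least_squares
    Q=Rn.from_euler('z',-yaw,degrees=True).apply(P)
    f=lambda c:np.hypot(Q[:,1]-c[0],Q[:,2]-c[1])-40
    r=least_squares(f,[Q[:,1].mean(),Q[:,2].max()-40],loss='soft_l1',f_scale=2)
    return r.x
E
python3 - <<'E'
from h import *
s=readout.read_state(); R=Rn.from_quat(s["ee_rot"])
print(s["clock"],s["joints"].round(2),s["position"].round(1),"turn",(goalR(7.2)*R.inv()).as_rotvec(degrees=True).round(2),"shift",np.array([453.5,-211.5,132])-s["position"])
for n in("top","side"):
    im,d=imaging.get_image(n); cv2.imwrite(f"pics/{n}1.png",im); P=pts(n,d)
    q=Rn.from_euler('z',-7.2,degrees=True).apply(P.reshape(-1,3)-[454,-212,60]).reshape(P.shape)
    m=(d>0)&(abs(q[...,0]-110)<22)&(abs(q[...,1])<75)&(q[...,2]>205)&(q[...,2]<310)
    print(n,m.sum(),circ(P[m]), Rn.from_euler('z',-7.2,degrees=True).apply([454,-212,160]))
E
```

```text
2.1 [-0.12  0.13 -0.17 -0.   -1.28 -1.35] [ 452.6 -216.8  299.3] turn [-0.16 -0.15  1.6 ] shift [   0.85313015    5.27061799 -167.2930104 ]
top 640 [-272.53977388  309.00559881] [ 423.84942888 -267.22960472  160.        ]
side 756 [-270.53151855  310.42270109] [ 423.84942888 -267.22960472  160.        ]
```

Call:
arm_command(increments=[[[0, 0, 0.8], [1, 5, -45], 0], [[-0.1, -0.1, 1.6], [1, 5, -90], 0], [[-0.1, -0.1, 1.6], [1, 5, -130], 0], [[-0.1, -0.1, 1.6], [1, 5, -160], 0], [[-0.1, -0.1, 1.6], [1, 5, -168], 0]])

```text
clock: 2.7
position: [451.0, -208.1, 128.3]
ee_rot: [-0.047, 0.708, 0.05, 0.703]
contact_force: [-0.5, -0.1, -0.5]
gripper_width: 85.6
```

```bash
python3 - <<'E'
from h import *
for k in range(2):
    im,d=imaging.get_image("top"); s=readout.read_state(); R=Rn.from_quat(s["ee_rot"])
    print(s["clock"],s["position"].round(1),"turn",(goalR(7.2)*R.inv()).as_rotvec(degrees=True).round(2),s["contact_force"].round(1))
cv2.imwrite("pics/top2.png",cv2.resize(im[150:360,260:540],(560,420)))
E
```

```text
2.75 [ 451.8 -208.3  129. ] turn [-0.16 -0.36 -0.68] [ 0.1 -0.1 -0.2]
2.8 [ 453.1 -208.8  131. ] turn [-0.1  -0.16 -0.67] [0.1 0.4 1. ]
```

View pics/top2.png

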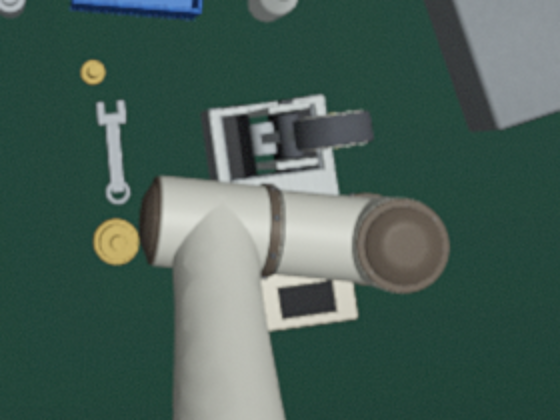

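The dial is clear of the wrist at crop (335,130), and the gripper sits over the grip. Closing now.

Call:
arm_command(increments=[[[0, 0, -0.7], [0, -2.5, 0], 0], [[0, 0, -0.7], [0, -2.5, 0], 1], [[0, 0, -0.7], [0, -2.5, 0], 1], [[0, 0, -0.7], [0, -2.5, 0], 1], [[0, 0, -0.7], [0, -2.5, 0], 1]])

```text
clock: 3.3
position: [453.3, -211.2, 131.7]
ee_rot: [-0.043, 0.706, 0.045, 0.705]
contact_force: [-3.0, 0.2, -2.6]
gripper_width: 29.3
```

Call:
arm_command(increments=[[[0, 0, 0], [0, 0, 0], 1], [[0, 0, 0], [0, 0, 0], 1], [[0, 0, 0], [0, 0, 0], 1], [[0, 0, 0], [0, 0, 0], 1], [[0, 0, 0], [0, 0, 0], 1]])

```text
clock: 3.8
position: [453.4, -211.1, 131.7]
ee_rot: [-0.043, 0.706, 0.045, 0.705]
contact_force: [0.9, 1.2, 0.2]
gripper_width: 29.6
```

```bash
cat >> h.py <<'E'
def state():
    s=readout.read_state(); R=Rn.from_quat(s["ee_rot"]).as_matrix()
    cy=R[:,1]; cz=-R[:,0]; cx=np.cross(cy,cz)   # carrier axes (s=+1)
    yaw=np.degrees(np.arctan2(cx[1],cx[0])); roll=np.arctan2(cy[2],cz[2])
    return s,cx,cy,cz,yaw,roll
def gauge(n,save=None):
    """lean theta (about carrier x, + = towards -y) from camera n; uses TCP for pivot"""
    im,d=imaging.get_image(n); s,cx,cy,cz,yaw,roll=state()
    o=s["position"]-71*cz            # carrier underside origin
    piv=o+110*cx+100*cz
    P=pts(n,d)[d>0]; Q=Rn.from_euler('z',-yaw,degrees=True).apply(P-piv)
    m=(abs(Q[:,0])<25)&(abs(Q[:,1])<100)&(Q[:,2]>108)&(Q[:,2]<215)
    from scipy.optimize import least_squares
    K=Q[m]
    r=least_squares(lambda c:np.hypot(K[:,1]-150*np.sin(c[0])-c[1]*0,K[:,2]-150*np.cos(c[0])-c[1])-40,[0.,0.],loss='soft_l1',f_scale=2)
    if save: cv2.imwrite(save,im)
    return s["clock"],-r.x[0],r.x[1],m.sum(),roll,yaw,s["position"]
E
python3 - <<'E'
from h import *
np.set_printoptions(precision=4,suppress=True)
for n in("top","side","top","side"):
    t,th,dz,N,roll,yaw,p=gauge(n); print(n,t,"th %.4f dz %.1f N %d roll %.4f yaw %.2f"%(th,dz,N,roll,yaw),p)
s=readout.read_state(); print(s["gripper_width"],s["contact_force"],s["wrist_torque"])
E
```

```text
top 3.85 th 0.0411 dz -1.4 N 640 roll 0.0021 yaw 7.17 [ 453.3888 -211.1495  131.6845]
side 3.9 th 0.0281 dz -0.1 N 756 roll 0.0021 yaw 7.17 [ 453.371  -211.1488  131.6819]
top 3.95 th 0.0416 dz -1.2 N 638 roll 0.0021 yaw 7.17 [ 453.3716 -211.1431  131.6801]
side 4.0 th 0.0271 dz 0.1 N 757 roll 0.0021 yaw 7.17 [ 453.3678 -211.1512  131.6584]
29.32774132159597 [ 0.3784  0.8871 -0.3231] [ 0.1661 -0.075  -0.0047]
```

```bash
cat > c.py <<'E'
import sys,json,os
from h import *
np.set_printoptions(precision=3,suppress=True,linewidth=150)
A,B,D,G=0.025/.0059,0.075/.0059,0.005/.0059,1.73
H=.15; BIAS=0.0065; PHI0=0.002   # top-camera lean bias, tool roll when carrier level
def sim(x,knots,d,dt=.01):
    """knots: list of (t,phi,y[m]) piecewise linear; returns t,theta,omega"""
    k=np.array(knots); t=np.arange(0,k[-1,0]+1e-9,dt); ph=np.interp(t,k[:,0],k[:,1]); y=np.interp(t,k[:,0],k[:,2])
    vy=np.gradient(y,dt); vy[0]=vy[-1]=0
    th,w=x; eta=w-G*vy[0]; o=[(th,w)]
    for i in range(1,len(t)):
        w=eta+G*vy[i]; eta+=dt*(A*th+B*ph[i]-D*w+d); th+=dt*w; o.append((th,eta+G*vy[i]))
    return t,np.array(o)
def knots(p0,ph,ys):
    """ph: roll at each row end; ys: pivot y (m) per row end, hold H after each 5 rows"""
    k=[(0,p0,0)]; t=0
    for i,(p,y) in enumerate(zip(ph,ys)):
        t+=.1; k.append((t,p,y))
        if i%5==4: t+=H; k.append((t,p,y))
    return k
def plan(x,p0,ys,d,fix=0):
    n=len(ys); W=np.diff(np.eye(n),axis=0)
    def out(ph):
        t,o=sim(x,knots(p0,ph,ys),d)
        dp=np.diff(np.r_[p0,ph])
        return np.r_[o[:,0]*1.0,o[:,1]*.15,np.array([o[-1,0]+o[-1,1]/2.5])*20,ph*2,dp*3]
    z=np.zeros(n); b=out(z); z0=fix
    M=np.array([out(np.eye(n)[i])-b for i in range(fix,n)]).T
    ph=np.r_[np.zeros(fix),np.linalg.lstsq(M,-b,rcond=None)[0]]
    return ph,sim(x,knots(p0,ph,ys),d)
def rows(ph,pos,yaw):
    """pos: 5 TCP goals at zero roll (mm); yaw: 5 values. pivot height 29 over TCP kept still"""
    s=readout.read_state(); R=Rn.from_quat(s["ee_rot"]); r=[]
    for p,q,yw in zip(ph,pos,yaw):
        cy=np.array([-np.sin(np.radians(yw)),np.cos(np.radians(yw)),0])
        tu=(goalR(yw,p+PHI0)*R.inv()).as_rotvec(degrees=True); sh=q+29*p*cy-s["position"]
        r.append([np.round(tu,1).tolist(),np.round(sh*2).__truediv__(2).tolist(),1])
    print(json.dumps(r))
def measure(save=None,n=3):
    g=[gauge("top",save if i==n-1 else None) for i in range(n)]
    t=np.array([a[0] for a in g]); t=t-t[-1]-.05; th=np.array([a[1] for a in g])-BIAS; phi=g[-1][4]-PHI0
    a=A*th[-1]+B*phi; c=np.polyfit(t,th-.5*a*t*t,1)
    print("clock %.2f th %s -> th %.4f w %.3f phi %.4f yaw %.2f N %d dz %.1f pos"%(g[-1][0],th.round(4),c[1],c[0],phi,g[-1][5],g[-1][3],g[-1][2]),g[-1][6])
    return np.array([c[1],c[0]]),phi,g[-1][5],g[-1][6]
def step(dy,z,x,phi,yaw,pos,xt,yt,yawt,d,fix=0,cyc=3):
    """dy: list mm of TCP travel in each of the next cycles; z: 5 TCP heights; xt,yaw targets reached in proportion of y travel"""
    s5=np.array([.1,.32,.68,.9,1.]); s5=np.array([.15,.38,.62,.85,1.])
    rem=yt-pos[1]; Y=[];c=0;yv=[]
    for D_ in (dy+[0]*cyc)[:cyc]:
        Y+=list(c+D_*s5); c+=D_
    f=np.array(Y)/rem if abs(rem)>5 else np.ones(len(Y))*1.0
    f=np.clip(f,0,1); yw=yaw+(yawt-yaw)*f; px=pos[0]+(xt-pos[0])*f; py=pos[1]+np.array(Y)
    piv=(py+110*np.sin(np.radians(yw)))-(pos[1]+110*np.sin(np.radians(yaw)))
    ph,(t,o)=plan(x,phi,piv/1000,d,fix)
    print("phi",ph[:5],"pred end of call th,w",o[50],"next look",o[65],"max",abs(o[:66,0]).max())
    rows(ph[:5],np.c_[px,py,np.r_[z]][:5] if len(py)==5 else np.c_[px[:5],py[:5],z],yw[:5])
    json.dump([o[65].tolist(),d],open("pred.json","w"))
E
python3 - <<'E'
from c import *
s,cx,cy,cz,yaw,roll=state(); pos=s["position"]
step([0,0,0],pos[2]+np.array([8,30,60,82,90]),np.array([.035,0]),0.,yaw,pos,pos[0],pos[1],yaw,0.,fix=1)
E
```

```text
phi [ 0.    -0.035 -0.036 -0.026 -0.013] pred end of call th,w [ 0.028 -0.053] next look [ 0.02  -0.056] max 0.03705392705849774
[[[0.0, -0.1, 0.0], [0.0, 0.0, 8.0], 1], [[-2.0, -0.3, 0.0], [0.0, -1.0, 30.0], 1], [[-2.1, -0.3, 0.0], [0.0, -1.0, 60.0], 1], [[-1.5, -0.3, 0.0], [0.0, -1.0, 82.0], 1], [[-0.7, -0.2, 0.0], [0.0, -0.5, 90.0], 1]]
```

Call:
arm_command(increments=[[[0, -0.1, 0], [0, 0, 8], 1], [[-2, -0.3, 0], [0, -1, 30], 1], [[-2.1, -0.3, 0], [0, -1, 60], 1], [[-1.5, -0.3, 0], [0, -1, 82], 1], [[-0.7, -0.2, 0], [0, -0.5, 90], 1]])

```text
clock: 4.5
position: [453.2, -211.4, 222.7]
ee_rot: [-0.048, 0.705, 0.041, 0.707]
contact_force: [0.5, -0.6, -9.3]
gripper_width: 29.3
```

```bash
cat > s.py <<'E'
# usage: s.py "dy list" "z rows" d [save]
from c import *
dy=json.loads(sys.argv[1]); z=np.array(json.loads(sys.argv[2])); d=float(sys.argv[3])
x,phi,yaw,pos=measure(sys.argv[4] if len(sys.argv)>4 else None)
print("pred was",json.load(open("pred.json")))
step(dy,z,x,phi,yaw,pos,435.0,262.0,4.0,d)
E
python3 s.py "[0,0,30]" "[222,222,222,222,222]" 0 pics/t3.png
```

```text
clock 4.65 th [0.01  0.008 0.006] -> th 0.0038 w -0.049 phi -0.0105 yaw 7.09 N 771 dz -0.0 pos [ 452.284 -211.359  220.269]
pred was [[0.019512929557531946, -0.05558928683770078], 0.0]
phi [0.01  0.015 0.013 0.009 0.004] pred end of call th,w [-0.006  0.008] next look [-0.004  0.012] max 0.006585122919243132
[[[1.2, 0.0, -0.0], [-0.0, 0.5, 1.5], 1], [[1.5, 0.1, -0.0], [-0.0, 0.5, 1.5], 1], [[1.4, 0.1, -0.0], [-0.0, 0.5, 1.5], 1], [[1.1, 0.0, -0.0], [-0.0, 0.5, 1.5], 1], [[0.9, 0.0, -0.0], [-0.0, 0.0, 1.5], 1]]
```

Call:
arm_command(increments=[[[1.2, 0, 0], [0, 0.5, 1.5], 1], [[1.5, 0.1, 0], [0, 0.5, 1.5], 1], [[1.4, 0.1, 0], [0, 0.5, 1.5], 1], [[1.1, 0, 0], [0, 0.5, 1.5], 1], [[0.9, 0, 0], [0, 0, 1.5], 1]])

```text
clock: 5.15
position: [452.1, -211.3, 221.4]
ee_rot: [-0.041, 0.706, 0.046, 0.705]
contact_force: [-0.5, 0.4, -8.6]
gripper_width: 29.2
```

```bash
python3 s.py "[40,50,50]" "[222,222,222,222,222]" 0
```

```text
clock 5.30 th [-0.022 -0.024 -0.026] -> th -0.0275 w -0.041 phi 0.0051 yaw 7.11 N 771 dz -1.8 pos [ 452.198 -211.238  221.714]
pred was [[-0.004464257507537665, 0.011957947462564825], 0.0]
phi [ 0.    -0.002 -0.003 -0.004 -0.007] pred end of call th,w [ 0.003 -0.049] next look [-0.011 -0.04 ] max 0.027482961905634304
[[[-0.3, -0.0, -0.0], [-0.0, 6.0, 0.5], 1], [[-0.4, -0.1, -0.1], [-0.5, 15.0, 0.5], 1], [[-0.5, -0.1, -0.2], [-1.0, 24.5, 0.5], 1], [[-0.5, -0.1, -0.2], [-1.0, 34.0, 0.5], 1], [[-0.7, -0.1, -0.3], [-1.5, 40.0, 0.5], 1]]
```

```bash
cat > r.py <<'E'
# replan without camera: r.py th w phi dy z d
from c import *
th,w,phi=[float(v) for v in sys.argv[1:4]]; s,cx,cy,cz,yaw,roll=state()
step(json.loads(sys.argv[4]),np.array(json.loads(sys.argv[5])),np.array([th,w]),phi,yaw,s["position"],435.0,262.0,4.0,float(sys.argv[6]))
E
python3 r.py -0.0275 -0.041 0.005 "[40,50,50]" "[222,222,222,222,222]" -0.08
```

```text
phi [0.006 0.005 0.005 0.004 0.001] pred end of call th,w [ 0.002 -0.047] next look [-0.012 -0.036] max 0.0275
[[[0.0, 0.0, -0.0], [-0.0, 6.0, 0.5], 1], [[0.0, 0.0, -0.1], [-0.5, 15.5, 0.5], 1], [[-0.0, -0.0, -0.2], [-1.0, 25.0, 0.5], 1], [[-0.1, -0.0, -0.2], [-1.0, 34.0, 0.5], 1], [[-0.2, -0.0, -0.3], [-1.5, 40.0, 0.5], 1]]
```

Call:
arm_command(increments=[[[0, 0, 0], [0, 6, 0.5], 1], [[0, 0, -0.1], [-0.5, 15.5, 0.5], 1], [[0, 0, -0.2], [-1, 25, 0.5], 1], [[-0.1, 0, -0.2], [-1, 34, 0.5], 1], [[-0.2, 0, -0.3], [-1.5, 40, 0.5], 1]])

```text
clock: 5.8
position: [450.7, -170.1, 222.3]
ee_rot: [-0.041, 0.706, 0.044, 0.706]
contact_force: [0.8, 0.7, -8.5]
gripper_width: 29.5
```

```bash
python3 s.py "[50,50,50]" "[222,222,222,222,222]" -0.09
```

```text
clock 5.95 th [0.015 0.005 0.002] -> th -0.0061 w -0.134 phi 0.0014 yaw 6.88 N 768 dz -1.6 pos [ 450.742 -170.677  222.35 ]
pred was [[-0.011743124850397137, -0.03617871531211589], -0.08]
phi [0.006 0.009 0.011 0.011 0.009] pred end of call th,w [ 0.007 -0.071] next look [-0.011 -0.052] max 0.01079865762931215
[[[0.2, 0.0, -0.1], [-0.5, 7.5, -0.5], 1], [[0.4, 0.0, -0.1], [-0.5, 19.0, -0.5], 1], [[0.5, 0.0, -0.2], [-1.0, 31.5, -0.5], 1], [[0.6, 0.0, -0.3], [-1.5, 43.0, -0.5], 1], [[0.4, 0.0, -0.3], [-2.0, 50.5, -0.5], 1]]
```

```bash
sed -i 's/im,d=imaging.get_image(n); s,cx,cy,cz,yaw,roll=state()$/s,cx,cy,cz,yaw,roll=state(); im,d=imaging.get_image(n)/' h.py; sed -i 's/g\[-1\]\[0\],th.round/g[-1][0]+.05,th.round/' c.py; grep -n "state(); im" h.py; python3 r.py -0.003 -0.075 0.0014 "[50,50,50]" "[222,222,222,222,222]" -0.09
```

```text
33:    s,cx,cy,cz,yaw,roll=state(); im,d=imaging.get_image(n)
phi [-0.014 -0.014 -0.007  0.     0.004] pred end of call th,w [ 0.017 -0.089] next look [-0.004 -0.072] max 0.02057302938923506
[[[-0.9, -0.1, -0.0], [-0.0, 7.0, -0.5], 1], [[-0.9, -0.1, -0.1], [-0.5, 18.5, -0.5], 1], [[-0.5, -0.1, -0.2], [-1.0, 31.0, -0.5], 1], [[-0.1, -0.0, -0.3], [-1.5, 42.5, -0.5], 1], [[0.2, 0.0, -0.3], [-2.0, 50.0, -0.5], 1]]
```

Call:
arm_command(increments=[[[-0.6, -0.1, 0], [0, 7, -0.5], 1], [[-0.6, -0.1, -0.1], [-0.5, 18.5, -0.5], 1], [[-0.2, -0.1, -0.2], [-1, 31, -0.5], 1], [[0.1, 0, -0.3], [-1.5, 42.5, -0.5], 1], [[0.3, 0, -0.3], [-2, 50, -0.5], 1]])

```text
clock: 6.45
position: [448.8, -119.5, 222.0]
ee_rot: [-0.038, 0.706, 0.044, 0.706]
contact_force: [-1.1, 0.3, -9.6]
gripper_width: 28.9
```

```bash
python3 s.py "[50,50,50]" "[222,222,222,222,222]" -0.09
```

```text
clock 6.60 th [0.05  0.05  0.048] -> th 0.0477 w 0.001 phi 0.0069 yaw 6.67 N 757 dz -1.6 pos [ 448.823 -119.685  222.032]
pred was [[-0.0038128172793837085, -0.07224944914823339], -0.09]
phi [-0.079 -0.086 -0.063 -0.033 -0.007] pred end of call th,w [ 0.055 -0.182] next look [ 0.021 -0.155] max 0.07278818782075724
[[[-4.9, -0.5, -0.0], [-0.0, 5.5, -0.0], 1], [[-5.3, -0.6, -0.1], [-0.5, 17.0, -0.0], 1], [[-3.9, -0.4, -0.2], [-1.0, 29.5, -0.0], 1], [[-2.2, -0.2, -0.3], [-1.5, 42.0, -0.0], 1], [[-0.8, -0.0, -0.3], [-2.0, 50.5, -0.0], 1]]
```

```bash
python3 r.py 0.0477 0.001 0.0069 "[0,40,40]" "[222,222,222,222,222]" -0.03
```

```text
phi [-0.04  -0.046 -0.037 -0.026 -0.017] pred end of call th,w [ 0.022 -0.103] next look [ 0.006 -0.067] max 0.04800624147512528
[[[-2.6, -0.3, -0.0], [0.0, -1.0, -0.0], 1], [[-3.0, -0.3, -0.0], [0.0, -1.5, -0.0], 1], [[-2.5, -0.3, -0.0], [0.0, -1.0, -0.0], 1], [[-1.9, -0.2, -0.0], [0.0, -1.0, -0.0], 1], [[-1.4, -0.1, -0.0], [0.0, -0.5, -0.0], 1]]
```

Call:
arm_command(increments=[[[-2.6, -0.3, 0], [0, -1, 0], 1], [[-3, -0.3, 0], [0, -1.5, 0], 1], [[-2.5, -0.3, 0], [0, -1, 0], 1], [[-1.9, -0.2, 0], [0, -1, 0], 1], [[-1.4, -0.1, 0], [0, -0.5, 0], 1]])

```text
clock: 7.1
position: [449.1, -120.9, 222.2]
ee_rot: [-0.046, 0.706, 0.036, 0.706]
contact_force: [0.9, 0.2, -8.7]
gripper_width: 29.1
```

```bash
python3 s.py "[40,40,40]" "[222,222,222,222,222]" -0.03
```

```text
clock 7.25 th [0.015 0.01  0.005] -> th -0.0001 w -0.112 phi -0.0174 yaw 6.59 N 756 dz -1.5 pos [ 449.195 -121.067  222.181]
pred was [[0.006103954748174635, -0.06698014051188586], -0.03]
phi [-0.004  0.004  0.007  0.008  0.006] pred end of call th,w [ 0.005 -0.061] next look [-0.01  -0.043] max 0.00953561163924884
[[[0.8, 0.1, -0.1], [-0.0, 6.0, -0.0], 1], [[1.2, 0.1, -0.1], [-0.5, 15.5, -0.0], 1], [[1.4, 0.2, -0.2], [-1.0, 25.0, -0.0], 1], [[1.5, 0.2, -0.2], [-1.0, 34.0, -0.0], 1], [[1.3, 0.1, -0.3], [-1.5, 40.0, -0.0], 1]]
```

```bash
python3 r.py -0.0001 -0.112 -0.0174 "[40,40,40]" "[222,222,222,222,222]" -0.06
```

```text
phi [-0.001  0.007  0.01   0.011  0.009] pred end of call th,w [ 0.005 -0.06 ] next look [-0.01  -0.042] max 0.009746107169562934
[[[0.9, 0.1, -0.0], [-0.0, 6.0, -0.0], 1], [[1.4, 0.2, -0.1], [-0.5, 15.5, -0.0], 1], [[1.6, 0.2, -0.2], [-1.0, 25.0, -0.0], 1], [[1.6, 0.2, -0.2], [-1.5, 34.5, -0.0], 1], [[1.5, 0.2, -0.3], [-1.5, 40.5, -0.0], 1]]
```

Call:
arm_command(increments=[[[0.9, 0.1, 0], [0, 6, 0], 1], [[1.4, 0.2, -0.1], [-0.5, 15.5, 0], 1], [[1.6, 0.2, -0.2], [-1, 25, 0], 1], [[1.6, 0.2, -0.2], [-1.5, 34.5, 0], 1], [[1.5, 0.2, -0.3], [-1.5, 40.5, 0], 1]])

```text
clock: 7.75
position: [447.5, -79.5, 222.2]
ee_rot: [-0.035, 0.706, 0.043, 0.706]
contact_force: [0.8, 0.2, -9.1]
gripper_width: 29.7
```

```bash
python3 s.py "[40,50,50]" "[222,222,222,222,222]" -0.06
```

```text
clock 7.90 th [0.02  0.018 0.015] -> th 0.0129 w -0.036 phi 0.0086 yaw 6.41 N 752 dz -1.6 pos [447.571 -79.518 222.189]
pred was [[-0.009746107169562934, -0.04164677658335096], -0.06]
phi [-0.032 -0.036 -0.027 -0.015 -0.006] pred end of call th,w [ 0.025 -0.109] next look [ 0.003 -0.087] max 0.03191974404295188
[[[-2.3, -0.3, -0.0], [-0.0, 5.5, -0.0], 1], [[-2.5, -0.3, -0.1], [-0.5, 14.5, -0.0], 1], [[-2.0, -0.3, -0.2], [-1.0, 24.5, -0.0], 1], [[-1.3, -0.2, -0.2], [-1.0, 34.0, -0.0], 1], [[-0.8, -0.1, -0.3], [-1.5, 40.5, -0.0], 1]]
```

```bash
sed -i 's/,1.73$/,2.0/' c.py; python3 r.py 0.0129 -0.036 0.0086 "[50,60,60]" "[222,222,222,222,222]" -0.06
```

```text
phi [-0.048 -0.054 -0.04  -0.023 -0.01 ] pred end of call th,w [ 0.036 -0.15 ] next look [ 0.004 -0.123] max 0.04452644306236691
[[[-3.2, -0.4, -0.1], [-0.0, 6.0, -0.0], 1], [[-3.5, -0.4, -0.1], [-0.5, 17.5, -0.0], 1], [[-2.8, -0.3, -0.2], [-1.0, 30.0, -0.0], 1], [[-1.8, -0.2, -0.3], [-1.5, 42.0, -0.0], 1], [[-1.1, -0.1, -0.3], [-2.0, 49.5, -0.0], 1]]
```

Call:
arm_command(increments=[[[-3.2, -0.4, -0.1], [0, 6, 0], 1], [[-3.5, -0.4, -0.1], [-0.5, 17.5, 0], 1], [[-2.8, -0.3, -0.2], [-1, 30, 0], 1], [[-1.8, -0.2, -0.3], [-1.5, 42, 0], 1], [[-1.1, -0.1, -0.3], [-2, 49.5, 0], 1]])

```text
clock: 8.4
position: [445.9, -29.5, 222.4]
ee_rot: [-0.04, 0.706, 0.035, 0.706]
contact_force: [0.9, -0.1, -8.3]
gripper_width: 29.1
```

```bash
python3 s.py "[60,60,60]" "[222,222,222,222,222]" -0.06
```

```text
clock 8.55 th [ 0.018  0.009 -0.003] -> th -0.0138 w -0.226 phi -0.0100 yaw 6.11 N 749 dz -1.6 pos [446.021 -29.857 222.512]
pred was [[0.004291452281309586, -0.12347834853127382], -0.06]
phi [0.018 0.026 0.026 0.021 0.012] pred end of call th,w [ 0.001 -0.08 ] next look [-0.022 -0.054] max 0.021783283605710614
[[[1.6, 0.1, -0.1], [-0.0, 10.0, -0.5], 1], [[2.1, 0.2, -0.2], [-1.0, 24.0, -0.5], 1], [[2.1, 0.2, -0.3], [-1.5, 38.5, -0.5], 1], [[1.8, 0.2, -0.4], [-2.0, 52.0, -0.5], 1], [[1.3, 0.1, -0.4], [-2.0, 61.0, -0.5], 1]]
```

```bash
cat > fit.py <<'E'
import c; from c import *
from scipy.optimize import least_squares
r=np.radians
def ph(p,l): return [p+r(v) for v in l]
s5=np.array([.15,.38,.62,.85,1.])
C=[((.0038,-.049),-.0105,[1.2,1.5,1.4,1.1,.9],0,(-.0275,-.041)),
((-.0275,-.041),.005,[0,0,0,-.1,-.2],39.5,(-.003,-.07)),
((-.003,-.07),.0014,[-.6,-.6,-.2,.1,.3],49.5,(.0477,.001)),
((.0477,.001),.0069,[-2.6,-3,-2.5,-1.9,-1.4],0,(-.0001,-.112)),
((-.0001,-.112),-.0174,[.9,1.4,1.6,1.6,1.5],39.5,(.0129,-.036)),
((.0129,-.036),.0086,[-3.2,-3.5,-2.8,-1.8,-1.1],49.5,(-.0138,-.226))]
C+=json.load(open("more.json")) if os.path.exists("more.json") else []
def res(p,show=0):
    c.B,c.G,d=p; o=[]
    for x,p0,l,dy,xe in C:
        y=dy*s5/1000; t,q=sim(x,knots(p0,ph(p0,l),y),d); e=(q[-1]-xe)
        if show: print(e)
        o+=[e[0],e[1]*.4]
    return np.r_[o,(p[0]-12.7)/300,(p[1]-1.73)/60]
f=least_squares(res,[12.7,1.73,-.05]); print(f.x); res(f.x,1)
E
python3 fit.py
```

```text
[13.645  2.004 -0.036]
[0.019 0.039]
[0.011 0.01 ]
[-0.015 -0.056]
[-0.    -0.024]
[-0.007 -0.029]
[0.017 0.015]
```

```bash
sed -i 's#^A,B,D,G=.*#A,B,D,G=0.025/.0059,13.6,0.005/.0059,2.0#' c.py; python3 r.py -0.0138 -0.226 -0.01 "[60,50,50]" "[222,222,222,222,222]" -0.036
```

```text
phi [0.016 0.024 0.024 0.02  0.013] pred end of call th,w [ 0.002 -0.07 ] next look [-0.018 -0.052] max 0.01846293529055967
[[[1.5, 0.1, -0.1], [-0.5, 9.5, -0.5], 1], [[2.0, 0.2, -0.2], [-1.0, 23.5, -0.5], 1], [[2.0, 0.2, -0.3], [-1.5, 38.0, -0.5], 1], [[1.8, 0.2, -0.4], [-2.0, 51.5, -0.5], 1], [[1.3, 0.1, -0.4], [-2.5, 60.5, -0.5], 1]]
```

Call:
arm_command(increments=[[[1.5, 0.1, -0.1], [-0.5, 9.5, -0.5], 1], [[2, 0.2, -0.2], [-1, 23.5, -0.5], 1], [[2, 0.2, -0.3], [-1.5, 38, -0.5], 1], [[1.8, 0.2, -0.4], [-2, 51.5, -0.5], 1], [[1.3, 0.1, -0.4], [-2.5, 60.5, -0.5], 1]])

```text
clock: 9.05
position: [443.5, 31.4, 222.1]
ee_rot: [-0.03, 0.706, 0.04, 0.706]
contact_force: [0.8, -0.7, -9.5]
gripper_width: 29.2
```

```bash
python3 s.py "[50,50,50]" "[222,222,222,222,222]" -0.04
```

```text
clock 9.20 th [0.013 0.01  0.004] -> th 0.0003 w -0.077 phi 0.0127 yaw 5.80 N 737 dz -1.5 pos [443.473  31.636 221.986]
pred was [[-0.018158240143088946, -0.05207533906406081], -0.036]
phi [-0.025 -0.029 -0.021 -0.01  -0.003] pred end of call th,w [ 0.025 -0.114] next look [-0.001 -0.095] max 0.029784228493342384
[[[-2.1, -0.2, -0.0], [-0.0, 7.5, 0.0], 1], [[-2.4, -0.2, -0.1], [-0.5, 19.0, 0.0], 1], [[-1.9, -0.2, -0.2], [-1.0, 31.0, 0.0], 1], [[-1.3, -0.1, -0.3], [-1.5, 43.0, 0.0], 1], [[-0.9, -0.1, -0.4], [-1.5, 50.5, 0.0], 1]]
```

Call:
arm_command(increments=[[[-2.1, -0.2, 0], [0, 7.5, 0], 1], [[-2.4, -0.2, -0.1], [-0.5, 19, 0], 1], [[-1.9, -0.2, -0.2], [-1, 31, 0], 1], [[-1.3, -0.1, -0.3], [-1.5, 43, 0], 1], [[-0.9, -0.1, -0.4], [-1.5, 50.5, 0], 1]])

```text
clock: 9.7
position: [442.0, 82.5, 222.1]
ee_rot: [-0.033, 0.706, 0.033, 0.707]
contact_force: [-0.9, -0.4, -9.6]
gripper_width: 29.4
```

```bash
python3 s.py "[50,50,50]" "[222,222,222,222,222]" -0.04
```

```text
clock 9.85 th [ 0.012  0.005 -0.004] -> th -0.0115 w -0.162 phi -0.0026 yaw 5.41 N 739 dz -1.7 pos [442.16   82.287 222.145]
pred was [[-0.0010930051620132316, -0.09540404805351632], -0.04]
phi [0.007 0.011 0.012 0.01  0.005] pred end of call th,w [ 0.005 -0.073] next look [-0.015 -0.054] max 0.014529674111932551
[[[0.6, 0.1, -0.0], [-0.0, 8.5, -0.0], 1], [[0.8, 0.1, -0.1], [-0.5, 20.0, -0.0], 1], [[0.9, 0.1, -0.2], [-1.0, 32.0, -0.0], 1], [[0.8, 0.1, -0.3], [-1.5, 43.5, -0.0], 1], [[0.5, 0.1, -0.4], [-2.0, 50.5, -0.0], 1]]
```

Call:
arm_command(increments=[[[0.6, 0.1, 0], [0, 8.5, 0], 1], [[0.8, 0.1, -0.1], [-0.5, 20, 0], 1], [[0.9, 0.1, -0.2], [-1, 32, 0], 1], [[0.8, 0.1, -0.3], [-1.5, 43.5, 0], 1], [[0.5, 0.1, -0.4], [-2, 50.5, 0], 1]])

```text
clock: 10.35
position: [440.0, 133.6, 222.1]
ee_rot: [-0.028, 0.707, 0.034, 0.706]
contact_force: [-0.4, -0.1, -8.9]
gripper_width: 29.4
```

```bash
python3 s.py "[50,50,30]" "[222,222,222,222,222]" -0.04
```

```text
clock 10.50 th [ 0.003 -0.002 -0.008] -> th -0.0132 w -0.108 phi 0.0053 yaw 5.11 N 755 dz -1.6 pos [439.935 133.509 221.96 ]
pred was [[-0.014529674111932551, -0.05394857619252552], -0.04]
phi [-0.006 -0.006 -0.003  0.001  0.001] pred end of call th,w [ 0.012 -0.085] next look [-0.009 -0.069] max 0.014513990863338183
[[[-0.6, -0.1, -0.0], [-0.0, 8.0, 0.0], 1], [[-0.6, -0.1, -0.1], [-0.5, 19.5, 0.0], 1], [[-0.4, -0.1, -0.2], [-1.0, 31.5, 0.0], 1], [[-0.2, -0.1, -0.3], [-1.5, 43.0, 0.0], 1], [[-0.2, -0.1, -0.4], [-1.5, 50.5, 0.0], 1]]
```

Call:
arm_command(increments=[[[-0.3, -0.1, 0], [0, 8, 0], 1], [[-0.3, -0.1, -0.1], [-0.5, 19.5, 0], 1], [[-0.1, -0.1, -0.2], [-1, 31.5, 0], 1], [[0.1, -0.1, -0.3], [-1.5, 43, 0], 1], [[0.1, -0.1, -0.4], [-1.5, 50.5, 0], 1]])

```text
clock: 11.0
position: [438.3, 184.7, 222.0]
ee_rot: [-0.026, 0.706, 0.032, 0.707]
contact_force: [0.6, 0.0, -8.8]
gripper_width: 29.6
```

```bash
python3 s.py "[50,30,0]" "[222,222,222,222,222]" -0.08
```

```text
clock 11.15 th [ 0.007  0.004 -0.003] -> th -0.0067 w -0.092 phi 0.0069 yaw 4.77 N 749 dz -1.6 pos [438.442 184.582 221.936]
pred was [[-0.009445966366886853, -0.0692487136879679], -0.04]
phi [-0.013 -0.013 -0.005  0.005  0.012] pred end of call th,w [ 0.02 -0.08] next look [-0.    -0.075] max 0.02193874322295145
[[[-1.1, -0.1, -0.1], [-0.0, 8.0, 0.0], 1], [[-1.1, -0.1, -0.2], [-0.5, 19.5, 0.0], 1], [[-0.6, -0.0, -0.3], [-1.0, 31.5, 0.0], 1], [[-0.1, 0.0, -0.4], [-1.5, 43.5, 0.0], 1], [[0.3, 0.0, -0.5], [-2.0, 51.0, 0.0], 1]]
```

Call:
arm_command(increments=[[[-1.1, -0.1, -0.1], [0, 8, 0], 1], [[-1.1, -0.1, -0.2], [-0.5, 19.5, 0], 1], [[-0.6, 0, -0.3], [-1, 31.5, 0], 1], [[-0.1, 0, -0.4], [-1.5, 43.5, 0], 1], [[0.3, 0, -0.5], [-2, 51, 0], 1]])

```text
clock: 11.65
position: [436.3, 236.1, 221.9]
ee_rot: [-0.021, 0.706, 0.031, 0.707]
contact_force: [0.7, -0.2, -8.4]
gripper_width: 29.6
```

```bash
python3 s.py "[26,0,0]" "[222,222,222,222,222]" -0.08 pics/t4.png
```

```text
clock 11.80 th [ 0.011  0.006 -0.   ] -> th -0.0048 w -0.093 phi 0.0122 yaw 4.29 N 757 dz -1.4 pos [436.272 235.851 221.875]
pred was [[-0.00029970180849022473, -0.07462839884262606], -0.08]
phi [0.011 0.012 0.013 0.016 0.018] pred end of call th,w [ 0.006 -0.014] next look [ 0.001 -0.021] max 0.006559153573198185
[[[0.0, 0.0, -0.0], [0.0, 5.0, 0.0], 1], [[0.0, 0.0, -0.1], [-0.5, 11.0, 0.0], 1], [[0.1, 0.0, -0.2], [-0.5, 17.0, 0.0], 1], [[0.2, 0.0, -0.2], [-1.0, 23.5, 0.0], 1], [[0.4, 0.1, -0.3], [-1.0, 27.0, 0.0], 1]]
```

Call:
arm_command(increments=[[[0, 0, 0], [0, 5, 0], 1], [[0, 0, -0.1], [-0.5, 11, 0], 1], [[0.1, 0, -0.2], [-0.5, 17, 0], 1], [[0.2, 0, -0.2], [-1, 23.5, 0], 1], [[0.4, 0.1, -0.3], [-1, 26.5, 0], 1]])

```text
clock: 12.3
position: [435.0, 262.4, 221.7]
ee_rot: [-0.017, 0.707, 0.032, 0.706]
contact_force: [0.5, -0.0, -8.8]
gripper_width: 29.5
```

```bash
cat > pose.py <<'E'
from h import *
# compare carrier (box top z band, frame edges) with TCP, from the last saved state, top + side depth
def box(n):
    s,cx,cy,cz,yaw,roll=state(); im,d=imaging.get_image(n); P=pts(n,d); o=s["position"]-71*cz
    Q=(P-o)@np.c_[cx,cy,cz]
    m=(d>0)&(Q[...,0]<-50)&(Q[...,0]>-135)&(abs(Q[...,1])<80)&(abs(Q[...,2]-65)<6)
    K=Q[m]; c=np.linalg.lstsq(np.c_[K[:,:2],np.ones(len(K))],K[:,2],rcond=None)[0]
    r=cv2.minAreaRect(K[:,:2].astype(np.float32)); print(n,"box rect in tool-carrier frame",r,"N",m.sum(),"slope x,y",c[:2].round(4),"z",np.median(K[:,2]))
E
python3 s.py "[0,0,0]" "[222,222,222,222,222]" -0.08; python3 -c "
from pose import *
box('top')"
```

```text
clock 12.45 th [0.008 0.008 0.007] -> th 0.0075 w 0.015 phi 0.0185 yaw 4.00 N 762 dz -1.5 pos [435.069 262.132 221.733]
pred was [[0.0008722633627059923, -0.020799580804445727], -0.08]
phi [-0.003 -0.008 -0.006 -0.002  0.004] pred end of call th,w [ 0.008 -0.016] next look [ 0.005 -0.015] max 0.010825410750196014
[[[-1.2, -0.1, 0.0], [0.0, 0.5, 0.5], 1], [[-1.5, -0.2, 0.0], [0.0, 0.0, 0.5], 1], [[-1.4, -0.2, 0.0], [0.0, 0.0, 0.5], 1], [[-1.1, -0.1, 0.0], [0.0, 0.5, 0.5], 1], [[-0.8, -0.1, 0.0], [0.0, 0.5, 0.5], 1]]
top box rect in tool-carrier frame ((-90.4664535522461, -2.189208984375), (118.0232925415039, 69.82359313964844), 89.78997802734375) N 1116 slope x,y [-0.0006  0.0065] z 64.27885132084174
```

```bash
python3 r.py 0.009 0.027 0.0185 "[0,0,0]" "[211,189,168,152,146]" -0.06
```

```text
phi [-0.009 -0.015 -0.012 -0.006  0.001] pred end of call th,w [ 0.01  -0.022] next look [ 0.007 -0.021] max 0.014238937359960784
[[[-1.5, -0.2, 0.0], [0.0, -0.5, -10.5], 1], [[-1.9, -0.2, 0.0], [0.0, -0.5, -32.5], 1], [[-1.7, -0.2, 0.0], [0.0, -0.5, -53.5], 1], [[-1.3, -0.2, 0.0], [0.0, -0.0, -69.5], 1], [[-1.0, -0.1, 0.0], [0.0, 0.0, -75.5], 1]]
```

Call:
arm_command(increments=[[[-1.5, -0.2, 0], [0, -0.5, -10.5], 1], [[-1.9, -0.2, 0], [0, -0.5, -32.5], 1], [[-1.7, -0.2, 0], [0, -0.5, -53.5], 1], [[-1.3, -0.2, 0], [0, 0, -69.5], 1], [[-1, -0.1, 0], [0, 0, -75.5], 1]])

```text
clock: 13.0
position: [433.6, 260.3, 143.6]
ee_rot: [-0.025, 0.708, 0.024, 0.705]
contact_force: [-0.2, -0.8, -9.3]
gripper_width: 29.5
```

```bash
python3 - <<'E'
from c import *
x,phi,yaw,pos=measure("pics/t5.png")
s=readout.read_state(); print(s["contact_force"])
z=np.array([142,138.5,135.5,133.3,132.2])
step([0,0,0],z,x,phi,yaw,pos,pos[0],pos[1],4.0,-.06)
print("level:"); rows([phi*.6,phi*.3,-.004,-.004,-.004],np.c_[np.full(5,434.8),np.full(5,262.3),z],[4.]*5)
E
```

```text
clock 13.15 th [0.01  0.011 0.012] -> th 0.0129 w 0.021 phi -0.0019 yaw 3.97 N 650 dz -1.4 pos [434.547 260.918 145.046]
[-0.015  0.718 -8.74 ]
phi [-0.013 -0.013 -0.008 -0.002  0.004] pred end of call th,w [ 0.008 -0.024] next look [ 0.005 -0.018] max 0.014978695374409396
[[[-0.7, -0.1, 0.0], [-0.5, -1.0, -4.0], 1], [[-0.7, -0.1, 0.0], [-0.5, -1.0, -7.5], 1], [[-0.4, -0.0, 0.0], [-0.5, -1.0, -10.5], 1], [[-0.1, -0.0, 0.0], [-0.5, -0.5, -13.0], 1], [[0.2, -0.0, 0.0], [-0.5, -0.5, -14.0], 1]]
level:
[[[-0.0, -0.0, 0.0], [-0.5, 0.5, -4.0], 1], [[-0.0, -0.0, 0.0], [-0.5, 0.5, -7.5], 1], [[-0.2, -0.0, 0.0], [-0.5, 0.5, -10.5], 1], [[-0.2, -0.0, 0.0], [-0.5, 0.5, -13.0], 1], [[-0.2, -0.0, 0.0], [-0.5, 0.5, -14.0], 1]]
```

Call:
arm_command(increments=[[[-0.6, 0, 0], [0, 0, -4.5], 1], [[-0.6, 0, 0], [0, 0.5, -8], 1], [[-0.3, 0, 0], [0, 1, -10.5], 1], [[-0.1, 0, 0], [0, 1, -12], 1], [[-0.1, 0, 0], [0, 1, -12.5], 1]])

```text
clock: 13.65
position: [435.2, 262.4, 133.6]
ee_rot: [-0.025, 0.707, 0.025, 0.706]
contact_force: [-0.2, -0.4, -9.0]
gripper_width: 28.9
```

```bash
python3 - <<'E'
from c import *
from pose import box
x,phi,yaw,pos=measure("pics/t6.png",2)
box("top"); s=readout.read_state(); print(s["position"],s["contact_force"],s["wrist_torque"])
E
```

```text
clock 13.75 th [0.009 0.01 ] -> th 0.0105 w 0.012 phi -0.0022 yaw 3.98 N 635 dz -1.5 pos [435.238 262.445 133.618]
top box rect in tool-carrier frame ((-89.8736343383789, -1.5978660583496094), (70.40631866455078, 119.81333923339844), 0.24075524508953094) N 1041 slope x,y [0.003 0.006] z 64.41806542614637
[435.362 262.555 133.812] [-0.043 -0.095 -8.132] [-0.026  0.081 -0.01 ]
```

View pics/t6.png

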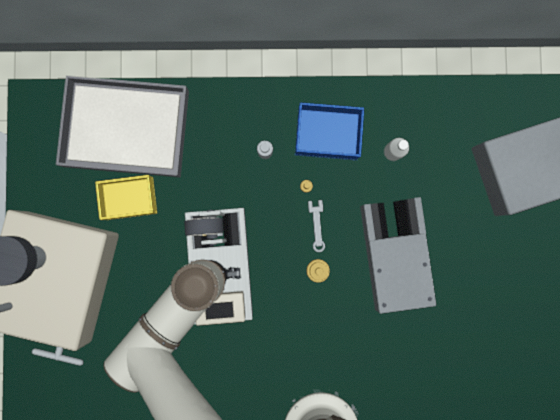

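The carrier sits over the test cradle at (217,265) with its outline aligned, and the bystanders look unmoved. About 2 mm remains to lower.

Call:
arm_command(increments=[[[0, 0, 0], [0, 0, -0.7], 1], [[0, 0, 0], [0, 0, -1.4], 1], [[0, 0, 0], [0, 0, -2], 1], [[0, 0, 0], [0, 0, -2.3], 1], [[0, 0, 0], [0, 0, -2.3], 1]])

```text
clock: 14.3
position: [435.4, 262.5, 131.8]
ee_rot: [-0.025, 0.707, 0.025, 0.707]
contact_force: [-1.2, -0.7, -5.8]
gripper_width: 29.5
```

```bash
python3 - <<'E'
from c import *
x,phi,yaw,pos=measure(None,2)
s=readout.read_state(); print(s["position"],s["contact_force"],s["wrist_torque"])
E
```

```text
clock 14.40 th [0.012 0.012] -> th 0.0125 w 0.009 phi -0.0019 yaw 3.99 N 630 dz -1.5 pos [435.383 262.551 131.814]
[435.368 262.525 131.784] [-0.828 -1.083 -5.937] [-0.13   0.419  0.012]
```

Call:
arm_command(increments=[[[0, 0, 0], [0, 0, -0.3], 1], [[0, 0, 0], [0, 0, -0.5], 1], [[0, 0, 0], [0, 0, -0.5], 1], [[0, 0, 0], [0, 0, -0.5], 0.5], [[0, 0, 0], [0, 0, -0.5], 0]])

```text
clock: 14.9
position: [436.9, 263.8, 132.6]
ee_rot: [-0.024, 0.705, 0.026, 0.708]
contact_force: [-0.3, -0.5, 0.0]
gripper_width: 56.0
```

Call:
arm_command(increments=[[[0, 0, 0], [0, 0, 0], 0], [[0, 0, 0], [0, 0, 0], 0], [[0, 0, 0], [0, 0, 0], 0], [[0, 0, 0], [0, 0, 0], 0], [[0, 0, 0], [0, 0, 0], 0]])

```text
clock: 15.4
position: [436.9, 263.8, 132.6]
ee_rot: [-0.024, 0.705, 0.026, 0.708]
contact_force: [0.5, -0.8, -1.6]
gripper_width: 85.2
```

Call:
arm_command(increments=[[[0, 0, 0], [0, 0, 10], 0], [[0, 0, 0], [0, 0, 35], 0], [[0, 0, 0], [0, 0, 70], 0], [[0, 0, 0], [0, 0, 105], 0], [[0, 0, 0], [0, 0, 130], 0]])

```text
clock: 15.9
position: [437.5, 264.2, 266.1]
ee_rot: [-0.023, 0.704, 0.027, 0.709]
contact_force: [0.4, 0.5, 0.2]
gripper_width: 85.5
```

```bash
python3 - <<'E'
from h import *
for k in range(3):
    for n in("top","side"):
        im,d=imaging.get_image(n); P=pts(n,d); x,y,z=P[...,0],P[...,1],P[...,2]
        Q=Rn.from_euler('z',-4,degrees=True).apply(P.reshape(-1,3)-[435.5,262,60]).reshape(P.shape)
        m=(d>0)&(abs(Q[...,0]-110)<22)&(abs(Q[...,1])<90)&(Q[...,2]>205)&(Q[...,2]<310); c=circ(Q[m],yaw=0)
        m2=(d>0)&(abs(Q[...,0]-12)<165)&(abs(Q[...,1])<95)&(abs(Q[...,2]-10)<4)
        print(n,"dial y,z",c,"lean",c[0]/150,"frame",rect(Q,m2),np.median(Q[m2][:,2]))
s=readout.read_state(); print(s["clock"],s["position"],s["contact_force"],s["gripper_width"])
cv2.imwrite("pics/end.png",im)
E
```

```text
top dial y,z [ -7.0173507  248.95041996] lean -0.04678233802924296 frame [array([12. , -0.8]), array([150.3, 285.1]), np.float64(90.0), np.int64(1711)] 9.949074829623441
side dial y,z [ -5.02207308 250.51781493] lean -0.03348048719798599 frame [array([13.1, -0.7]), array([160.2, 285. ]), np.float64(89.5), np.int64(1376)] 10.976405451348853
top dial y,z [ -6.95464017 249.01232105] lean -0.04636426782871089 frame [array([12.3, -0.8]), array([284.7, 150.5]), np.float64(0.0), np.int64(1745)] 10.009006216174612
side dial y,z [ -4.79357833 250.49944612] lean -0.03195718887681214 frame [array([12.1,  0.1]), array([285.2, 160.1]), np.float64(0.5), np.int64(1399)] 10.726424105599335
top dial y,z [ -7.16296061 249.14775869] lean -0.04775307073264368 frame [array([12.1, -0.7]), array([284.9, 150.5]), np.float64(0.0), np.int64(1746)] 9.895491948324661
side dial y,z [ -4.76383613 250.7432137 ] lean -0.031758907549060834 frame [array([12.4,  0.2]), array([285.5, 158.9]), np.float64(0.3), np.int64(1370)] 10.803791993699974
16.2 [436.38118994 263.37396219 261.80100048] [-0.32101397 -0.30619455 -0.55622436] 85.59357151106924
```

View pics/end.png

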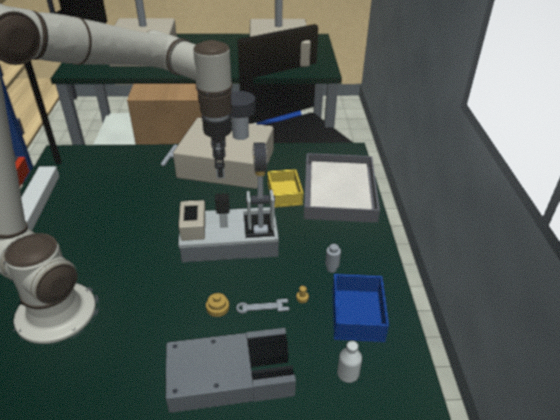

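The carrier sits squarely in the test cradle. The gauge stands upright at (260,160), and the gripper is open and clear at (220,165).

```bash
python3 -c "
from bench import arm; print(arm.job_done())"
```

```text
the job is handed in; nothing more can be done
None
```

I lifted the carrier by its grip, balanced the gauge in the air for about 8 s while carrying it across, set it down in the test cradle and let go. The job is handed in; it finished at 16.2 s on the robot's clock, and handing in gave no verdict.

- **In the air:** the measured lean at my looks stayed within about 0.05 rad of vertical. The underside was about 150 mm above the table until I lowered it. I corrected the roll from camera measurements between moves.
- **Set-down:** the carrier was eased down the last few millimetres. I let go once part of its weight rested on the cradle; no sharp force showed in the readings between moves.
- **Last checks:** the carrier is within about 1 mm and 0.5° of the seat, and flat, with the frame top 10–11 mm above the seat as it should be. The gauge rests in the slot at about 0.03–0.05 rad and is still. The gripper is open and about 130 mm above its release height. The bystanders look unmoved in the pictures; I did not measure them.
- **Disagreements:**
  - The two cameras differ by about 0.014 rad on the gauge's lean, which fits their calibration error.
  - While moving, the gauge differed from my model's forecast by up to 0.05 rad and 0.1 rad/s. I adjusted the model on the way.

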